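Check and square up a tube frame corner with a set-up square

TASK

Pick up the aluminium set-up square by its grip lug, lay it flat in the inside of the clamped tube corner and press it in until the stiff swinging tube is pushed square and both legs sit flush on the two tubes without a gap. Hold it there pressed against both tubes at once for about a second with a gentle, steady hand (about 10 N on each, give or take a few, and never a shove of 30 N), then let go and leave the square lying flush in the corner. Move the tube only with the square, not with the fingers, and leave the other things on the table where they are.

Things in the scene. Friction and masses are not known exactly. Their poses are not given: they have to be found in the camera images.
- square: Loose aluminium L-shaped set-up square (0.3-0.5 kg), flat on the table. Origin on the table under its grip lug, z up. Two legs 130 mm long outside, 16 wide, 20 tall; heel (outer corner) at (-40, -40) mm, legs run from it along +x and +y. Outer faces x = -40, y = -40 mm do the gauging. A 14 mm brace joins the legs inside. It fits the corner only with x, y axes along those of corner.
- heel (a point): Outer heel corner of the square, at its underside; axes as square. The legs are smooth and waxed: they slide on the tubes and the table with a friction coefficient of about 0.25, so a push felt along one tube includes about a quarter of the force against that tube.
- grip_lug (a point): Point in the square's grip lug, 50 mm above its underside, over square's origin. The lug is an upright slab 14 mm thick, 46 mm long, its top at 65 mm, free above 20 mm. Its length runs along the square's (+x, -y), so it is gripped across 14 mm along the (+x, +y) diagonal. Axes as square.
- corner: Frame corner, fixed to the table, place and yaw vary. Two 25 x 25 mm steel box tubes lie on the table: the fixed rail tube along +x with a toe clamp (48 mm high) on its outer side near the far end, and the swinging tube along +y. The inside opens to (+x, +y). Origin on the table inside the L, 70 mm in x and in y from the inner corner; z up.
- inner_corner (a point): The inner corner on the table plane: where the rail tube's inner face (y = 0 of this point) meets the swinging tube's inner face when that is square (x = 0). Axes as corner. The square is seated when its heel lies here with equal axes.
- swing_end (a point): Point on the inner face of the swinging tube at its free end, on the table plane, 180 mm from the rail's inner face (tube 178 mm long, 2 mm clear of the rail). The rail tube reaches from 25 mm behind the inner corner to 180 mm beyond it.
- swing_tube (a joint): Angle of the swinging tube about a pin at x = -12.5, y = 25 mm from the inner corner. 0 = square; negative = far end leaning inwards (start -0.09 to -0.04: 130 mm from the corner its face stands up to 10 mm inside); positive = too far out. Dry friction 0.35 N m, no spring: 3 to 4 N at the leg's end moves it and it stays where left. A leg flush on both sides of the pin pushes it no farther.
- offcut: Loose offcut of 25 mm square tube, 60 mm long, lying outside the rail tube. To be left alone. Origin under one end.
- marker: Loose red marker, 82 mm long, 12 mm thick, lying near the open side of the square. To be left alone.
- hammer: Loose hammer, 280 mm long, on the left. To be left alone.
- screwdriver: Loose yellow screwdriver, 200 mm long, left of the robot base. To be left alone.
- pliers: Loose pliers with red grips, about 165 mm long, 16 mm high, near the robot base. To be left alone.
- spray_can: Upright spray can, 170 mm high, 64 mm across, on the right. To be left alone.
- bolt_tin: Open steel tin, 110 x 80 x 35 mm, on the right. To be left alone.
There are look-alikes about, which are no part of the job. What is shaped like the square but turquoise is not meant.

How it is judged (in metres and radians):
On the way:
1. the gripped square is pressed against both tubes at once, 5 to 15 N on each, flush with both (heel within 2 mm, 0.015 rad) and the swinging tube square to 0.015 rad, for 0.5 s (contact force between the fingers and square above 2 N and contact force between square and corner_c0 between 5 and 15 N and contact force between square and swing_tube_c0 between 5 and 15 N and x of heel in the frame of inner_corner between -0.002 and 0.002 m and y of heel in the frame of inner_corner between -0.002 and 0.002 m and value of joint swing_tube between -0.015 and 0.015 rad and angle between the x axis of square and the x axis of corner, either way round below 0.015 rad), for 0.5 s.
At the end, for the whole second after the job is handed in: The square lies released and at rest, flat on the table (within 3 mm, 0.03 rad) in the inside corner, its heel within 2 mm of the inner corner in x and y, its legs within 0.015 rad of the rail tube's direction, and the swinging tube is square to the rail within 0.015 rad (x of heel in the frame of inner_corner between -0.002 and 0.002 m and y of heel in the frame of inner_corner between -0.002 and 0.002 m and value of joint swing_tube between -0.015 and 0.015 rad and angle between the x axis of square and the x axis of corner, either way round below 0.015 rad and z of heel in the frame of inner_corner between -0.003 and 0.003 m and angle between square's own z axis and vertical below 0.03 rad and linear speed of square below 0.01 m/s and angular speed of square below 0.05 rad/s and contact force between each of the arm, the fingers and square below 0.1 N); the robot touches nothing.
It fails at once if the square presses on the rail tube with more than 30 N (contact force between square and corner_c0 above 30 N).
It fails at once if the square presses on the swinging tube with more than 30 N (contact force between square and swing_tube_c0 above 30 N).
It fails at once if the fingers or arm touch the frame corner (contact force between any of the fingers, the arm and corner above 1 N).
It fails at once if another thing on the table is moved by more than 20 mm (distance of any of offcut, marker, hammer, screwdriver, pliers, spray_can, bolt_tin from where it was at the start of the episode above 0.02 m).
It also fails if it takes over 54 s, if anything falls off the work surface, if the arm or the gripper's body presses on something with over 40 N, if the wrist force passes 120 N, or if a joint passes its speed limit or range.

ROBOT

A 6-joint arm with a two-finger parallel gripper is mounted at the origin on the work surface. World frame = base frame: x ahead of the robot, y to its left, z up, the work surface at z = 0. Lengths are in mm, angles in rad, forces in N, time in s.
With the tool pointing down it reaches from about 350 to 875 mm from the base axis. Payload 4.2 kg.
Tool frame: the origin (TCP) lies between the finger pads; the fingertips stand 25 mm ahead of it and the grasp point (between the pads) lies 6 mm ahead of it; z points along the fingers, y is the line along which they close (so a half turn about z gives the same grasp; the last joint's range is limited). The gripper opens to 85 mm and grips with 20 to 120 N. Pads are 22 mm wide; open, the fingers measure 114 mm over their backs; the gripper's body (76 mm by 85 mm) begins 54 mm behind the grasp point. The pads swing forward as they close: fully open they stand 13 mm farther back than shut.
Start: joints at [-0.891, 0.385, 0.008, 0, -1.194, -0.259], TCP at [255.319, -570.448, 256.312] pointing down, gripper open.
Joint ranges: [-3.14, 3.14], [-1.21, 2.06], [-1.07, 1.41], [-3.16, 2.05], [-2.99, -0.16], [-3.1, 3.1]. Speed limits (rad/s): [2.79, 2.79, 3.14, 3.14, 3.14, 3.14].

INTERFACE

Orientations are given as a unit quaternion [x, y, z, w].
In Python, from bench import arm gives the robot as it stands.
- The arm moves only by the shell command python3 -m pendant 'ROWS'. ROWS is JSON, a list of rows, each a list of 7 numbers: the shift along the tool's x, y, z in m, then the turn, a rotation vector about the tool's x, y, z in degrees, then the finger opening in m, from 0 to 0.0854. In form: [[x, y, z, wx, wy, wz, fingers], ...]. A call has 1 to 12 rows; each row shifts and turns the commanded pose from where the row before left it, along the tool's axes as they then stand; what a row does not reach is not made up. A row lasts 1/10 s, in which the tool goes at most 50 mm and 8.59 degrees, less where a joint would pass 70% of its speed; a pose out of reach is approached as far as the arm can. A call is refused whole if a number of a shift passes 0.05 or a number of a turn 8.59, either way. A call with a gripper value outside its range is refused whole. The fingers move at their own pace and stop on an object; the grip force is fixed at half the most. Time passes only in rows, so rows that do not move let the fingers close. It gives the time, the measured TCP pose, the force, the opening and the grip force at its end, in the units of the state.
- arm.read_state(): the state, without advancing time (a new reading comes with each control period).
- arm.get_image(name): name is "scene" or "side" or "wrist"; returns a dict with "image" (480x640x3 uint8, red, green, blue), "fx", "fy", "cx", "cy" (pixels), "xyz" and "rotation" of the camera in the world. Camera axes: x right, y down, z forward; pixel columns grow to the right and rows downward; lengths in mm; the calibration is good to about 2 mm. A picture is of the moment at which its call begins. There is no depth.
- arm.job_done(): hands the job in; it is judged then, once.
The state is a dict: "clock": time; "joints": joint angles; "joint_vel": joint speeds; "joint_efforts": joint torques, N m; "position": TCP position; "ee_rot": TCP orientation; "contact_force": force on the tool from outside, world axes, zero at the start; "wrist_torque": the same for the moment, N m; "gripper_width": finger opening in mm; "grasp_force": force on a finger pad.
Only numpy, scipy, OpenCV 4.12 (cv2) and the standard library are available. Lean on these libraries where they do the work, as an engineer would, in place of code of your own. Each camera call takes 0.05 s, during which the arm holds its last target. There are 200 camera calls.

## Working session

There is one attempt and no reset: what is moved stays moved. The work goes in short steps, Python scripts to look and compute and a shell command to move; the robot and the scene stay as the last step left them, time stands still between calls to the robot, and variables do not carry over. Pictures are saved under pics/ and viewed, at most 10 in all, crops included, and the job is handed in when it is done.

```bash
ls; mkdir -p pics; cat > h.py <<'E'
import numpy as np,cv2,pickle
from bench import arm
def snap(n,f):
    d=arm.get_image(n); pickle.dump(d,open(f'pics/{f}.pkl','wb'))
    cv2.imwrite(f'pics/{f}.png',d['image'][...,::-1]); return d
def load(f): return pickle.load(open(f'pics/{f}.pkl','rb'))
def R_of(d):
    from scipy.spatial.transform import Rotation as R
    r=np.array(d['rotation'],float); return R.from_quat(r).as_matrix() if r.size==4 else r.reshape(3,3)
def ray(d,u,v):
    w=R_of(d)@np.array([(u-d['cx'])/d['fx'],(v-d['cy'])/d['fy'],1]); return np.array(d['xyz'],float),w/np.linalg.norm(w)
def onz(d,u,v,z=0):
    o,w=ray(d,u,v); return o+w*(z-o[2])/w[2]
def tri(*obs):
    A=0;b=0
    for d,u,v in obs:
        o,w=ray(d,u,v);P=np.eye(3)-np.outer(w,w);A=A+P;b=b+P@o
    return np.linalg.solve(A,b)
def proj(d,p):
    c=R_of(d).T@(np.array(p,float)-np.array(d['xyz'],float)); return np.array([d['fx']*c[0]/c[2]+d['cx'],d['fy']*c[1]/c[2]+d['cy']])
E
python3 - <<'E'
from h import *
a=snap('scene','s0');b=snap('side','d0');c=snap('wrist','w0')
for d in(a,b,c):print(d['fx'],d['xyz'],d['rotation'])
print(arm.read_state())
E
```

```text
pics
553.9787933257085 [1353.95312359  237.39975247 1114.93395993] [ 0.59924983  0.72380449 -0.26283979 -0.21891083]
563.8206453980292 [   67.3911506  -1317.28464462  1230.57560905] [ 0.89544276 -0.11753336  0.06863786 -0.42385967]
419.71538263022296 [ 180.87664322 -602.64346663  372.35684475] [0.53731258 0.82823298 0.13431213 0.08535555]
{'clock': 0.15, 'joints': array([-8.91387656e-01,  3.85402351e-01,  6.94292465e-03, -3.30479772e-04,
       -1.19396573e+00, -2.58635354e-01]), 'joint_vel': array([-0.00065979, -0.00038879,  0.00384   ,  0.00331189,  0.00138631,
        0.0012872 ]), 'joint_efforts': array([-5.10119844e-04, -3.92679012e+01,  1.88583183e+01,  4.18859214e+00,
       -3.39272025e-03, -1.22482994e-06]), 'position': array([ 255.16964158, -570.11795361,  255.46372393]), 'ee_rot': array([-2.08778390e-01,  9.77962626e-01,  7.95893271e-04, -2.31116770e-04]), 'contact_force': array([ 0.61190653, -0.61743406, -0.38054848]), 'wrist_torque': array([-0.07284748, -0.03771051, -0.03064599]), 'grasp_force': 0.0, 'gripper_width': 85.70494339830053}
```

View pics/s0.png

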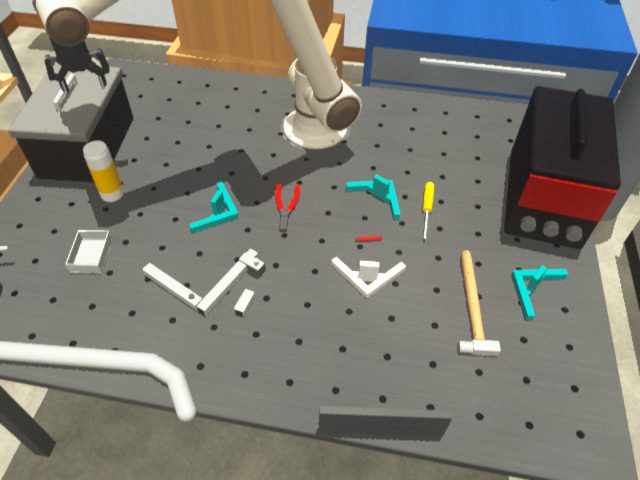

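View pics/d0.png

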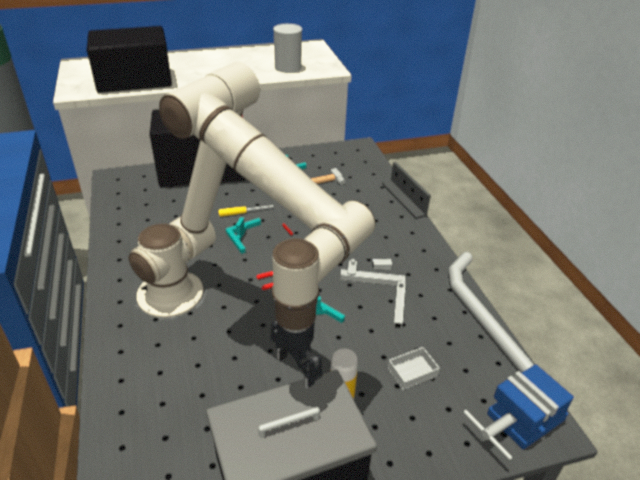

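Scene view: the candidates are the white/aluminium L with lug at (369,277) and three turquoise L's at (215,210), (378,190) and (540,285). The aluminium one at (369,277) fits, since turquoise is ruled out. The corner is the grey L with its vertex at (203,303): rail with the toe clamp toward (252,260), swinging tube toward (148,268). In the side view the arm hides the square, and the corner is at (405,278). Next is the enlarged crop.

```bash
python3 - <<'E'
from h import *
d=load('s0');im=d['image'][...,::-1]
a=cv2.resize(im[245:315,140:270],None,fx=6,fy=6,interpolation=cv2.INTER_CUBIC)[:, :780]
b=cv2.resize(im[228:303,325:415],None,fx=6,fy=6,interpolation=cv2.INTER_CUBIC)
c=np.zeros((600,780,3),np.uint8)
a=cv2.resize(im[245:315,140:270],None,fx=4,fy=4,interpolation=cv2.INTER_CUBIC);b=cv2.resize(im[228:303,325:415],None,fx=4,fy=4,interpolation=cv2.INTER_CUBIC)
c[:280,:520]=a;c[290:590,:360]=b
cv2.imwrite('pics/c0.png',c)
for n,u,v,z in [('heel',368,294,10),('lug',370,262,65),('innercorner',201,294,25),('railend',252,255,25),('swingend',150,265,25),('marker',369,239,6)]:print(n,onz(d,u,v,z).round())
E
```

```text
heel [600. 239.  10.]
lug [546. 233.  65.]
innercorner [ 684. -147.   25.]
railend [549. -59.  25.]
swingend [ 626. -296.   25.]
marker [427. 221.   6.]
```

View pics/c0.png

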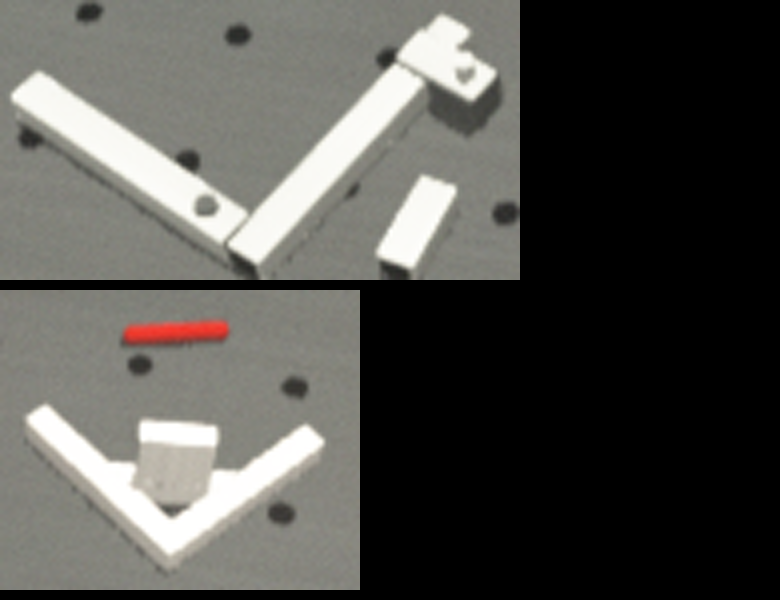

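The crop confirms it: the aluminium L with its upright lug (top at crop (178,432)), heel at crop (170,560), red marker on its open side. Now I compute the yaws and the first transfer.

```bash
cat >> h.py <<'E'
from scipy.spatial.transform import Rotation as R
def to_tool(goal,yaw_tool_y=None):
    """remaining shift in tool axes (mm) and yaw turn about tool z (deg) so that tool y points along world angle yaw"""
    s=arm.read_state();T=R.from_quat(s['ee_rot']);y=T.as_matrix()[:,1]
    print('shift tool',(T.inv().apply(np.array(goal)-s['position'])).round(1))
    cur=np.degrees(np.arctan2(y[1],y[0]))
    print('tool y angle',cur.round(2),'joints',s['joints'].round(2))
    if yaw_tool_y is not None:
        print('turn about tool z', round(-((yaw_tool_y-cur+90)%180-90),2))
E
python3 - <<'E'
from h import *
d=load('s0');s=arm.read_state()
q=lambda u,v,x0,y0:(x0+u/4,y0+v/4)
H=onz(d,*q(170,545,325,228-72.5),20);A=onz(d,*q(315,433,325,228-72.5),20);B=onz(d,*q(35,410,325,228-72.5),20)
print('square',H,A,B)
for P in(A,B):print(np.linalg.norm(P-H),np.degrees(np.arctan2(*(P-H)[1::-1])))
C=onz(d,*q(230,245,140,245),25);r=onz(d,*q(398,66,140,245),25);print('rail',C,r,np.degrees(np.arctan2(*(r-C)[1::-1])))
a=onz(d,*q(228,245,140,245),25);b=onz(d,*q(12,98,140,245),25);print('swing outer',a,b,np.degrees(np.arctan2(*(b-a)[1::-1])))
T=R.from_quat(s['ee_rot']);w=load('w0')
print('cam in tool',T.inv().apply(w['xyz']-s['position']),'cam z in tool',T.inv().apply(R_of(w)[:,2]))
to_tool([530,233,255],0)
E
```

```text
square [600.75401245 236.98158517  20.        ] [501.37068122 315.00480772  20.        ] [516.09878666 142.3206653   20.        ]
126.35137429029987 141.86547979582298
126.99290139402807 -131.80625430682295
rail [ 717.93822473 -144.70948541   25.        ] [574.19704637 -83.75835128  25.        ] 157.02140859678278
swing outer [ 718.15464812 -145.84554471   25.        ] [ 641.84297195 -308.07870496   25.        ] -115.19148287731903
cam in tool [  81.11232159    0.84113297 -116.88218033] cam z in tool [-0.3143247   0.00111292  0.94931488]
shift tool [-578.8  620.9    1.4]
tool y angle 114.1 joints [-0.89  0.39  0.01 -0.   -1.19 -0.26]
turn about tool z -65.9
```

```bash
python3 -m pendant '[[-0.039,0.017,0,0,0,0,0.085],[-0.039,0.017,0,0,0,0,0.085],[-0.039,0.017,0,0,0,0,0.085],[-0.039,0.017,0,0,0,0,0.085],[-0.039,0.017,0,0,0,0,0.085],[-0.039,0.017,0,0,0,0,0.085],[-0.039,0.017,0,0,0,0,0.085],[-0.039,0.017,0,0,0,0,0.085],[-0.039,0.017,0,0,0,0,0.085],[-0.039,0.017,0,0,0,0,0.085],[-0.039,0.017,0,0,0,0,0.085],[-0.039,0.017,0,0,0,0,0.085]]'
python3 -m pendant '[[0,0,0,0,0,-8,0.085],[0,0,0,0,0,-8,0.085],[0,0,0,0,0,-8,0.085],[0,0,0,0,0,-8,0.085],[0,0,0,0,0,-8,0.085],[0,0,0,0,0,-8,0.085],[0,0,0,0,0,-8,0.085],[0,0,0,0,0,-8,0.085],[0,0,0,0,0,-7,0.085],[0,0,0,0,0,0,0.085],[0,0,0,0,0,0,0.085]]'
python3 - <<'E'
from h import *
d=snap('wrist','w1');to_tool([540,233,255],185)
for p in ([694,-150,0],[540,-85,25],[620,-310,25]):print(proj(d,p))
E
```

```text
clock: 1.35
position: [600.0, -191.5, 256.0]
ee_rot: [-0.209, 0.978, 0.0, -0.0]
contact_force: [1.3, -0.9, 0.2]
gripper_width: 84.9
grasp_force: 0.0
clock: 2.45
position: [599.0, -193.0, 256.0]
ee_rot: [0.737, -0.676, -0.0, 0.0]
contact_force: [-0.7, -0.4, -0.1]
gripper_width: 85.1
grasp_force: 0.0
shift tool [-429.6   21.8    1.2]
tool y angle -175.02 joints [-0.06  0.39  0.02 -0.   -1.2   0.14]
turn about tool z -0.02
[213.94241396 235.46203694]
[372.87413937 323.38629227]
[305.27737097  52.18125518]
```

View pics/w1.png

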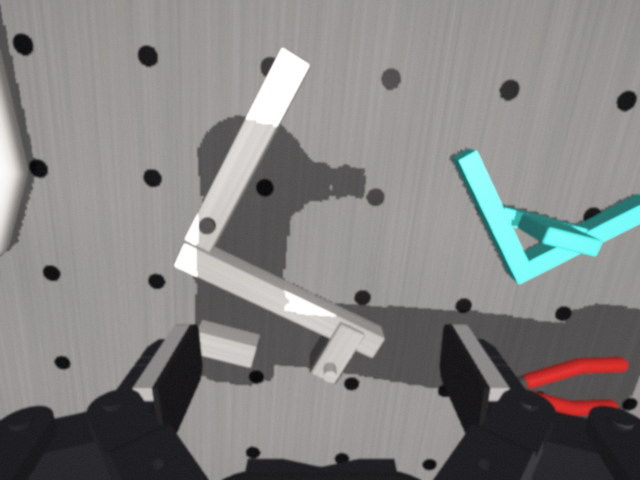

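Wrist view of the corner: rail's inner top edge runs from about (205,242) to (383,335), swinging tube from (205,245) to (308,65), clamp at (335,355), and the offcut at (230,343) lies outside the rail. Next is the square.

```bash
python3 -m pendant '[[-0.043,0.002,0,0,0,0,0.085],[-0.043,0.002,0,0,0,0,0.085],[-0.043,0.002,0,0,0,0,0.085],[-0.043,0.002,0,0,0,0,0.085],[-0.043,0.002,0,0,0,0,0.085],[-0.043,0.002,0,0,0,0,0.085],[-0.043,0.002,0,0,0,0,0.085],[-0.043,0.002,0,0,0,0,0.085],[-0.043,0.002,0,0,0,0,0.085],[-0.043,0.002,0,0,0,0,0.085],[0,0,0,0,0,0,0.085],[0,0,0,0,0,0,0.085]]'
python3 - <<'E'
from h import *
d=snap('wrist','w2');im=d['image'][...,::-1]
p=proj(d,[560,232,20]);print(p)
a=cv2.resize(load('w1')['image'][35:385,170:390,::-1],None,fx=1.7,fy=1.7,interpolation=cv2.INTER_CUBIC)
x0,y0=int(p[0])-125,max(0,int(p[1])-165)
b=cv2.resize(im[y0:y0+350,x0:x0+250],None,fx=1.7,fy=1.7,interpolation=cv2.INTER_CUBIC)
h=max(a.shape[0],b.shape[0]);print(x0,y0,a.shape,b.shape)
c=np.zeros((h,a.shape[1]+b.shape[1],3),np.uint8);c[:a.shape[0],:a.shape[1]]=a;c[:b.shape[0],a.shape[1]:]=b
cv2.imwrite('pics/c1.png',c[:600,:800])
E
```

```text
clock: 3.7
position: [540.5, 234.4, 256.0]
ee_rot: [0.738, -0.675, -0.0, 0.0]
contact_force: [-0.4, -1.4, 0.7]
gripper_width: 84.7
grasp_force: 0.0
[297.27195119 199.0901103 ]
172 34 (595, 374, 3) (595, 425, 3)
```

View pics/c1.png

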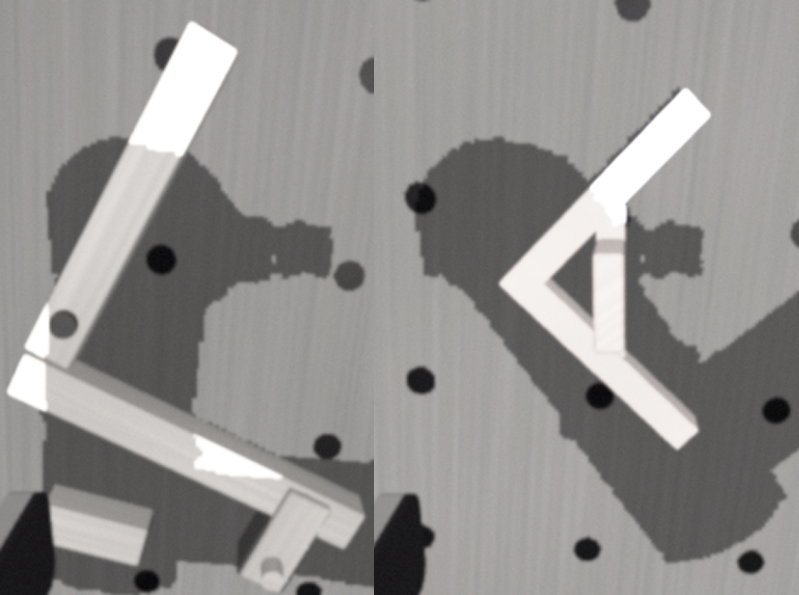

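```bash
cat > fit.py <<'E'
from h import *
from scipy.optimize import minimize
def tf(p,P): c,s=np.cos(p[2]),np.sin(p[2]); P=np.array(P,float);return np.c_[p[0]+c*P[:,0]-s*P[:,1],p[1]+s*P[:,0]+c*P[:,1],P[:,2]]
def seg(a,b): return tuple(a),tuple(b)
# square, heel coords
sq=[seg((0,0,20),(130,0,20)),seg((0,0,20),(0,130,20)),seg((16,130,20),(0,130,20)),seg((130,16,20),(130,0,20)),seg((130,16,20),(70,16,20)),seg((16,130,20),(16,70,20))]
def lug(o=40,t=7,l=23):
    e=np.array([1,-1])/2**.5;n=np.array([1,1])/2**.5;c=np.array([o,o]);k=[c+a*l*e+b*t*n for a,b in((1,1),(1,-1),(-1,-1),(-1,1))]
    return [((*k[i],65),(*k[(i+1)%4],65)) for i in range(4)]
rail=[seg((-25,-25,25),(-25,0,25)),seg((-25,0,25),(180,0,25)),seg((180,0,25),(180,-25,25)),seg((-25,-25,25),(100,-25,25)),seg((10,0,0),(180,0,0))]
def swing(q):
    o=[((0,2,25),(0,180,25)),((-25,2,25),(-25,180,25)),((-25,180,25),(0,180,25)),((0,20,0),(0,180,0))]
    c,s=np.cos(q),np.sin(q);f=lambda P:(-12.5+c*(P[0]+12.5)-s*(P[1]-25),25+s*(P[0]+12.5)+c*(P[1]-25),P[2])
    return [(f(a),f(b)) for a,b in o]
def projs(d,W):
    c=(W-np.array(d['xyz']))@R_of(d);return np.c_[d['fx']*c[:,0]/c[:,2]+d['cx'],d['fy']*c[:,1]/c[:,2]+d['cy']]
def grad(d,s):
    g=cv2.GaussianBlur(cv2.cvtColor(d['image'],cv2.COLOR_RGB2GRAY).astype(np.float32),(0,0),s);return cv2.Sobel(g,5,1,0),cv2.Sobel(g,5,0,1)
def score(d,G,p,E):
    t=0
    for a,b in E:
        ab=projs(d,tf(p,[a,b]));n=ab[1]-ab[0];L=np.hypot(*n)
        n=np.array([-n[1],n[0]])/L;m=ab[0]+np.linspace(.04,.96,int(L)+2)[:,None]*(ab[1]-ab[0]);m=m.astype(np.float32)
        g=[cv2.remap(x,m[None,:,0],m[None,:,1],1)[0] for x in G]
        t+=np.minimum(abs(g[0]*n[0]+g[1]*n[1]),150).sum()
    return t
def fit(views,p0,edges,step):
    for s in(4,2,1,.7):
        Gs=[grad(d,s) for d in views]
        f=lambda p:-sum(score(d,G,p,edges(p)) for d,G in zip(views,Gs))
        sim=np.vstack([p0]+[np.array(p0)+np.eye(len(p0))[i]*step[i]*s/2 for i in range(len(p0))])
        r=minimize(f,p0,method='Nelder-Mead',options=dict(initial_simplex=sim,maxiter=600,xatol=1e-4,fatol=1));p0=r.x
    return p0,r.fun
def draw(im,d,p,E,k=1,col=(0,0,255)):
    for a,b in E:
        q=projs(d,tf(p,[a,b]))*16;cv2.line(im,tuple(q[0].astype(int)),tuple(q[1].astype(int)),col,1,cv2.LINE_AA,4)
E
python3 - <<'E'
from fit import *
w1,w2,s0=load('w1'),load('w2'),load('s0')
def P(u,v):return 172+(u-374)/1.7,34+v/1.7
H=onz(w2,*P(499,283),20)
for u,v in((683,88),(678,450)):
    Q=onz(w2,*P(u,v),20)-H;print(np.hypot(*Q[:2]),np.degrees(np.arctan2(Q[1],Q[0])))
C=onz(w1,170+8/1.7,35+393/1.7,25);print('H',H,'C',C)
yaw=np.radians(140);
for nm,V in(('w2',[w2]),('s0',[s0]),('both',[w2,s0])):
    p,f=fit(V,[H[0],H[1],yaw],lambda p:sq+lug(),[6,6,.05]);print('square',nm,p,f)
    if nm=='w2':ps=p
y=np.radians(157);c=C[:2]+25*np.array([np.cos(y)-np.sin(y),np.sin(y)+np.cos(y)])
for nm,V in(('w1',[w1]),('s0',[s0]),('both',[w1,s0])):
    p,f=fit(V,[c[0],c[1],y,-.06],lambda p:rail+swing(p[3]),[6,6,.05,.03]);print('corner',nm,p,f)
    if nm=='w1':pc=p
a=w1['image'][...,::-1].copy();draw(a,w1,pc,rail+swing(pc[3]))
b=w2['image'][...,::-1].copy();draw(b,w2,ps,sq+lug())
c=np.hstack([cv2.resize(a[35:385,170:390],None,fx=1.7,fy=1.7,interpolation=cv2.INTER_CUBIC),cv2.resize(b[34:384,172:422],None,fx=1.7,fy=1.7,interpolation=cv2.INTER_CUBIC)])
cv2.imwrite('pics/c2.png',c)
o=tf(ps,[(40,40,0)])[0];print('lug',o);to_tool([o[0],o[1],56],np.degrees(ps[2])+45)
E
```

```text
128.92851342013927 -129.3795488858274
130.70297249232536 140.0372523778673
H [604.03948628 237.16072791  20.        ] C [ 722.60711943 -126.59857901   25.        ]
square w2 [604.27511996 236.90054235   2.44445197] -91393.8381164472
square s0 [606.96357689 235.8324116    2.44672503] -32400.0
square both [604.38435793 236.82779552   2.44326674] -122574.89231237241
corner w1 [ 6.92030802e+02 -1.39759185e+02  2.74355265e+00 -4.34522267e-02] -169534.66076648099
corner s0 [ 6.92362388e+02 -1.36542166e+02  2.76191979e+00 -7.13378330e-02] -46591.65386775899
corner both [ 6.91951276e+02 -1.39888249e+02  2.74178197e+00 -4.12450337e-02] -214949.81457479403
lug [547.92675149 231.91442447   0.        ]
shift tool [  2.1  -7.1 200.1]
tool y angle -174.91 joints [ 0.68  0.32 -0.08  0.   -1.16 -0.59]
turn about tool z 0.03
```

View pics/c2.png

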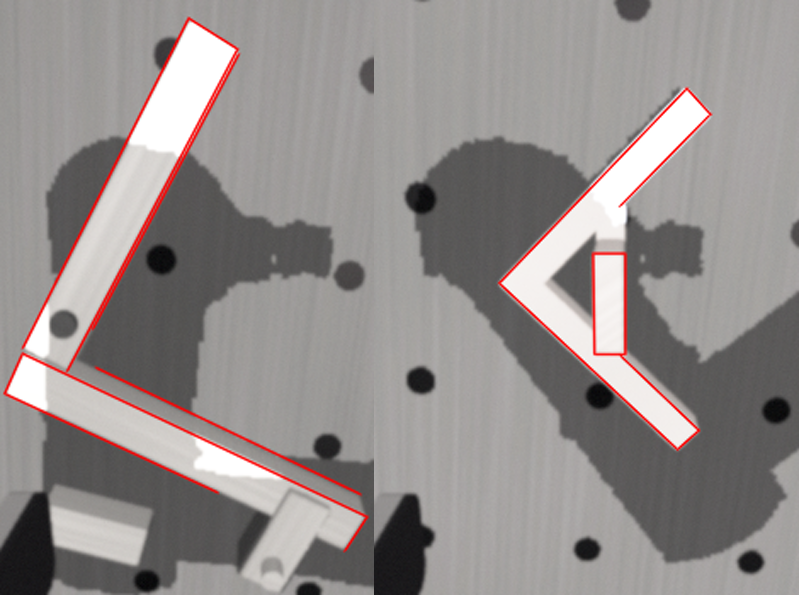

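The overlay matches both the square and the corner (red edges lie on the image edges; the swing is about -0.043). Next: descend and grip.

```bash
python3 -m pendant '[[0.002,-0.007,0.04,0,0,0,0.085],[0,0,0.045,0,0,0,0.085],[0,0,0.045,0,0,0,0.06],[0,0,0.04,0,0,0,0.05],[0,0,0.029,0,0,0,0.04],[0,0,0,0,0,0,0.04],[0,0,0,0,0,0,0.04]]'
python3 -m pendant '[[0,0,0,0,0,0,0.0],[0,0,0,0,0,0,0.0],[0,0,0,0,0,0,0.0],[0,0,0,0,0,0,0.0],[0,0,0,0,0,0,0.0],[0,0,0,0,0,0,0.0]]'
```

```text
clock: 4.45
position: [548.9, 231.2, 58.0]
ee_rot: [0.737, -0.675, 0.0, -0.0]
contact_force: [-0.3, -0.1, 1.2]
gripper_width: 39.7
grasp_force: 0.0
clock: 5.05
position: [549.4, 232.7, 59.8]
ee_rot: [0.738, -0.675, 0.001, -0.002]
contact_force: [0.4, -0.4, 6.8]
gripper_width: 13.0
grasp_force: 60.5
```

```bash
python3 -m pendant '[[0,0,-0.02,0,0,0,0],[0,0,-0.04,0,0,0,0],[0,0,-0.04,0,0,-4.3,0],[0,0,0,0,0,-4.3,0],[0,0,0,0,0,-4.3,0],[0,0,0,0,0,-4.2,0],[0,0,0,0,0,0,0]]'
python3 - <<'E'
from h import *
p=[692.03,-139.76,2.74355];c,s=np.cos(p[2]),np.sin(p[2])
g=[p[0]+70*(c-s),p[1]+70*(s+c),150];print(g);to_tool(g,np.degrees(p[2])+45)
E
```

```text
clock: 5.75
position: [547.3, 231.8, 156.9]
ee_rot: [0.83, -0.558, -0.001, 0.0]
contact_force: [0.3, -0.2, -3.5]
gripper_width: 13.3
grasp_force: 59.3
[np.float64(600.3694647551534), np.float64(-177.15446855656927), 150]
shift tool [398.8 105.2   6.9]
tool y angle -157.82 joints [ 0.67  0.42 -0.2  -0.   -0.95 -0.28]
turn about tool z -0.02
```

```bash
python3 -m pendant '[[0.030,0.008,0,0,0,0,0],[0.040,0.0105,0,0,0,0,0],[0.040,0.0105,0,0,0,0,0],[0.040,0.0105,0,0,0,0,0],[0.040,0.0105,0,0,0,0,0],[0.040,0.0105,0,0,0,0,0],[0.040,0.0105,0,0,0,0,0],[0.040,0.0105,0,0,0,0,0],[0.040,0.0105,0,0,0,0,0],[0.030,0.008,0,0,0,0,0],[0.019,0.005,0,0,0,0,0],[0,0,0,0,0,0,0]]'
python3 -m pendant '[[0,0,0.025,0,0,0,0],[0,0,0.025,0,0,0,0],[0,0,0.015,0,0,0,0],[0,0,0,0,0,0,0],[0,0,0,0,0,0,0]]'
python3 - <<'E'
from fit import *
w=snap('wrist','w3');st=arm.read_state();T=R.from_quat(st['ee_rot']);print(st['position'],st['contact_force'])
pc,f=fit([w],[692.03,-139.76,2.74355,-.0434],lambda p:rail+swing(p[3]),[3,3,.02,.015]);print('corner',pc)
# square: z offset of tool vs grasp height (TCP 59 when on table)
dz=st['position'][2]-58.5
lift=lambda E:[((*a[:2],a[2]+dz),(*b[:2],b[2]+dz)) for a,b in E]
y=np.arctan2(*T.as_matrix()[1::-1,1])-np.pi/4+2*np.pi
if y>np.pi*1.5:y-=np.pi
c,s=np.cos(y),np.sin(y);h=st['position'][:2]-40*np.array([c-s,s+c]);print('yaw tool',y,'heel',h)
for yy in(y,):
    ps,f=fit([w],[h[0],h[1],yy],lambda p:lift(sq),[4,4,.03]);print('square',ps,f)
a=w['image'][...,::-1].copy();draw(a,w,pc,rail+swing(pc[3]));draw(a,w,ps,lift(sq),col=(0,200,0))
cv2.imwrite('pics/c3.png',a)
c,s=np.cos(pc[2]),np.sin(pc[2]);d=ps[:2]-pc[:2];print('heel in corner',c*d[0]+s*d[1],-s*d[0]+c*d[1],'dyaw',ps[2]-pc[2])
E
```

```text
clock: 6.95
position: [601.2, -179.5, 156.5]
ee_rot: [0.829, -0.56, -0.001, 0.0]
contact_force: [0.2, 0.4, -3.8]
gripper_width: 13.1
grasp_force: 59.3
clock: 7.45
position: [601.9, -176.5, 92.5]
ee_rot: [0.83, -0.558, -0.0, 0.0]
contact_force: [0.8, -0.1, -2.2]
gripper_width: 12.9
grasp_force: 59.2
[ 602.47064911 -176.60340308   93.29318786] [ 0.26897772  0.12035791 -2.8077043 ]
corner [ 6.91162638e+02 -1.40464756e+02  2.74319100e+00 -3.68606531e-02]
yaw tool 2.7442842823250366 heel [ 654.83239336 -155.19668127]
square [ 653.73488264 -156.73456589    2.74409275] -93801.34425973512
heel in corner 28.184694739127146 29.515530252359003 dyaw 0.0009017534351491996
```

View pics/c3.png

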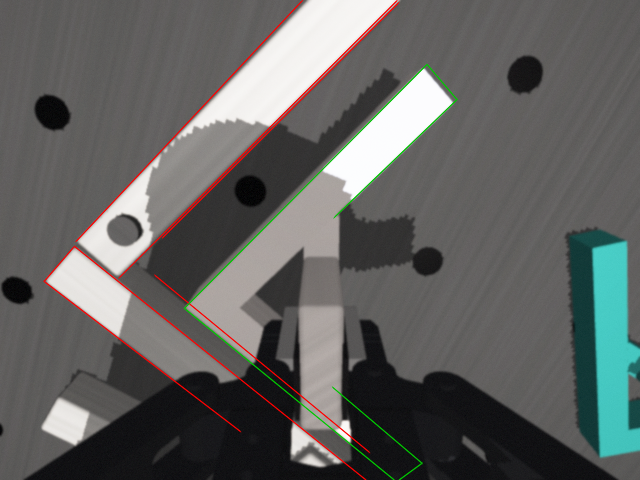

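The overlay confirms it: the held square (green) is parallel to the corner (dyaw 0.001), heel about 28, 29.5 mm away. Lowering.

```bash
python3 -m pendant '[[0,0,0.015,0,0,0,0],[0,0,0.010,0,0,0,0],[0,0,0.005,0,0,0,0],[0,0,0,0,0,0,0],[0,0,0,0,0,0,0]]'
python3 -m pendant '[[0,0,0.002,0,0,0,0],[0,0,0,0,0,0,0],[0,0,0,0,0,0,0]]'
```

```text
clock: 8.0
position: [602.1, -177.1, 62.8]
ee_rot: [0.83, -0.558, 0.0, -0.0]
contact_force: [0.4, 0.8, -2.8]
gripper_width: 13.3
grasp_force: 59.2
clock: 8.3
position: [601.8, -177.1, 60.5]
ee_rot: [0.83, -0.558, 0.0, -0.0]
contact_force: [0.4, -0.4, -2.8]
gripper_width: 13.3
grasp_force: 59.2
```

```bash
python3 -m pendant '[[0,-0.008,0.001,0,0,0,0],[0,-0.008,0,0,0,0,0],[0,0,0,0,0,0,0],[0,0,0,0,0,0,0]]'
python3 -m pendant '[[0,-0.006,0.001,0,0,0,0],[0,-0.003,0,0,0,0,0],[0,0,0,0,0,0,0],[0,0,0,0,0,0,0]]'
cat >> h.py <<'E'
def cf():
    s=arm.read_state();p=[691.6,-140.1,2.7435];c,sn=np.cos(p[2]),np.sin(p[2]);f=s['contact_force'];d=s['position'][:2]-p[:2]
    y=R.from_quat(s['ee_rot']).as_matrix()[:,1]
    print('F corner',round(c*f[0]+sn*f[1],1),round(-sn*f[0]+c*f[1],1),round(f[2],1),'tcp-40',(c*d[0]+sn*d[1]-40).round(2),(-sn*d[0]+c*d[1]-40).round(2),'yaw',round((np.arctan2(y[1],y[0])-np.pi/4)%np.pi-p[2],4),'Mz',s['wrist_torque'].round(2),s['clock'],'z',s['position'][2].round(1))
E
python3 -c "from h import *;cf()"
```

```text
clock: 8.7
position: [617.8, -170.7, 59.8]
ee_rot: [0.83, -0.557, 0.001, -0.001]
contact_force: [0.8, 0.2, -0.2]
gripper_width: 13.2
grasp_force: 59.8
clock: 9.1
position: [625.6, -167.9, 59.8]
ee_rot: [0.83, -0.557, 0.001, -0.0]
contact_force: [-0.8, -0.4, 5.8]
gripper_width: 13.1
grasp_force: 60.6
F corner 0.6 0.7 5.8 tcp-40 10.07 11.2 yaw 0.0011 Mz [0.05 0.36 0.09] 9.1 z 59.8
```

```bash
python3 -m pendant '[[-0.0015,-0.0045,-0.0008,0,0,0,0],[-0.002,-0.0045,0,0,0,0,0],[0,0,0,0,0,0,0],[0,0,0,0,0,0,0],[0,0,0,0,0,0,0]]'
python3 -c "from h import *;cf()"
python3 -m pendant '[[-0.0007,-0.0007,0,0,0,0,0],[0,0,0,0,0,0,0],[0,0,0,0,0,0,0]]'
python3 -c "from h import *;cf()"
python3 -m pendant '[[-0.0007,-0.0007,0,0,0,0,0],[0,0,0,0,0,0,0],[0,0,0,0,0,0,0]]'
python3 -c "from h import *;cf()"
```

```text
clock: 9.6
position: [632.9, -160.6, 59.8]
ee_rot: [0.83, -0.557, 0.001, -0.0]
contact_force: [0.5, -0.6, 5.6]
gripper_width: 13.1
grasp_force: 60.6
F corner -0.7 0.3 5.6 tcp-40 6.19 1.65 yaw 0.0011 Mz [0.09 0.21 0.02] 9.6 z 59.8
clock: 9.9
position: [633.1, -160.1, 59.8]
ee_rot: [0.83, -0.557, 0.001, -0.0]
contact_force: [-0.1, -2.5, 5.9]
gripper_width: 13.2
grasp_force: 60.6
F corner -0.9 2.3 5.9 tcp-40 6.18 1.15 yaw 0.0009 Mz [-0.3   0.25  0.05] 9.9 z 59.8
clock: 10.2
position: [633.4, -159.4, 59.8]
ee_rot: [0.83, -0.557, 0.001, -0.0]
contact_force: [-0.8, -1.2, 4.4]
gripper_width: 13.4
grasp_force: 60.6
F corner 0.2 1.4 4.4 tcp-40 6.21 0.32 yaw 0.0008 Mz [-0.4   0.28  0.04] 10.2 z 59.8
```

```bash
python3 -m pendant '[[0,0,-0.0008,0,0,0,0],[-0.0007,-0.0007,0,0,0,0,0],[0,0,0,0,0,0,0],[0,0,0,0,0,0,0]]'
python3 -c "from h import *;cf()"
python3 -m pendant '[[-0.0007,-0.0007,0,0,0,0,0],[0,0,0,0,0,0,0],[0,0,0,0,0,0,0]]'
python3 -c "from h import *;cf()"
python3 -m pendant '[[-0.0007,-0.0007,0,0,0,0,0],[0,0,0,0,0,0,0],[0,0,0,0,0,0,0]]'
python3 -c "from h import *;cf()"
```

```text
clock: 10.6
position: [633.3, -158.1, 59.9]
ee_rot: [0.83, -0.558, 0.0, -0.0]
contact_force: [1.1, -1.4, 1.7]
gripper_width: 12.7
grasp_force: 60.2
F corner -1.5 0.8 1.7 tcp-40 6.77 -0.81 yaw 0.0004 Mz [-0.34 -0.13 -0.03] 10.6 z 59.9
clock: 10.9
position: [633.3, -157.7, 59.9]
ee_rot: [0.83, -0.558, 0.0, 0.0]
contact_force: [0.3, -4.8, 1.3]
gripper_width: 12.9
grasp_force: 60.1
F corner -2.1 4.3 1.3 tcp-40 6.89 -1.16 yaw 0.0001 Mz [-1.18 -0.   -0.07] 10.9 z 59.9
clock: 11.2
position: [633.3, -157.6, 60.0]
ee_rot: [0.83, -0.558, -0.0, 0.001]
contact_force: [0.1, -6.9, 1.9]
gripper_width: 13.3
grasp_force: 60.2
F corner -2.7 6.4 1.9 tcp-40 6.92 -1.3 yaw 0.0001 Mz [-2.12  0.16 -0.08] 11.2 z 60.0
```

```bash
python3 -m pendant '[[0.0010,-0.0010,0,0,0,0,0],[0.0008,-0.0004,0,0,0,0,0],[0,0,0,0,0,0,0],[0,0,0,0,0,0,0]]'
python3 -c "from h import *;cf()"
python3 -m pendant '[[0.0010,-0.0010,0,0,0,0,0],[0.0005,-0.0005,0,0,0,0,0],[0,0,0,0,0,0,0],[0,0,0,0,0,0,0]]'
python3 -c "from h import *;cf()"
python3 -m pendant '[[0.0007,-0.0007,0,0,0,0,0],[0.0007,-0.0007,0,0,0,0,0],[0,0,0,0,0,0,0],[0,0,0,0,0,0,0]]'
python3 -c "from h import *;cf()"
```

```text
clock: 11.6
position: [633.6, -157.8, 60.0]
ee_rot: [0.83, -0.558, -0.002, 0.001]
contact_force: [-4.3, -3.0, 5.7]
gripper_width: 13.0
grasp_force: 60.8
F corner 2.8 4.5 5.7 tcp-40 6.58 -1.2 yaw -0.0002 Mz [-0.96  1.19  0.01] 11.6 z 60.0
clock: 12.0
position: [635.1, -158.4, 60.0]
ee_rot: [0.83, -0.558, -0.003, 0.002]
contact_force: [-6.2, -3.3, 6.8]
gripper_width: 12.9
grasp_force: 61.0
F corner 4.5 5.4 6.8 tcp-40 4.96 -1.19 yaw -0.0003 Mz [-0.72  1.49 -0.04] 12.0 z 60.0
clock: 12.4
position: [636.0, -158.8, 60.1]
ee_rot: [0.83, -0.558, -0.004, 0.002]
contact_force: [-7.7, -0.6, 9.0]
gripper_width: 12.9
grasp_force: 61.2
F corner 6.9 3.5 9.0 tcp-40 3.94 -1.19 yaw -0.0004 Mz [-0.22  2.1  -0.02] 12.4 z 60.1
```

```bash
python3 -m pendant '[[0.0007,-0.0007,-0.001,0,0,0,0],[0.0007,-0.0007,0,0,0,0,0],[0,0,0,0,0,0,0],[0,0,0,0,0,0,0]]'
python3 -c "from h import *;cf()"
python3 -m pendant '[[0.0007,-0.0007,-0.0005,0,0,0,0],[0.0007,-0.0007,0,0,0,0,0],[0,0,0,0,0,0,0],[0,0,0,0,0,0,0]]'
python3 -c "from h import *;cf()"
```

```text
clock: 12.8
position: [637.1, -159.3, 60.2]
ee_rot: [0.83, -0.558, -0.005, 0.002]
contact_force: [-7.2, -0.7, 6.8]
gripper_width: 13.1
grasp_force: 60.8
F corner 6.3 3.4 6.8 tcp-40 2.76 -1.15 yaw -0.0008 Mz [-0.03  2.14 -0.04] 12.8 z 60.2
clock: 13.2
position: [638.8, -160.0, 60.3]
ee_rot: [0.83, -0.558, -0.005, 0.002]
contact_force: [-7.9, -0.7, 5.3]
gripper_width: 13.4
grasp_force: 60.6
F corner 7.0 3.7 5.3 tcp-40 0.95 -1.14 yaw -0.001 Mz [-0.09  2.11 -0.01] 13.2 z 60.3
```

```bash
python3 -m pendant '[[0.0007,-0.0007,-0.0005,0,0,0,0],[0,0,0,0,0,0,0],[0,0,0,0,0,0,0]]'
python3 -c "from h import *;cf()"
python3 -m pendant '[[0.0005,-0.0005,0,0,0,0,0],[0,0,0,0,0,0,0],[0,0,0,0,0,0,0]]'
python3 -c "from h import *;cf()"
python3 -m pendant '[[0.0005,-0.0005,0,0,0,0,0],[0,0,0,0,0,0,0],[0,0,0,0,0,0,0]]'
python3 -c "from h import *;cf()"
```

```text
clock: 13.5
position: [639.4, -160.4, 60.3]
ee_rot: [0.83, -0.558, -0.005, 0.002]
contact_force: [-7.7, 0.2, 3.3]
gripper_width: 13.2
grasp_force: 60.4
F corner 7.1 2.8 3.3 tcp-40 0.22 -1.1 yaw -0.0012 Mz [-0.06  2.1  -0.1 ] 13.5 z 60.3
clock: 13.8
position: [640.1, -160.7, 60.3]
ee_rot: [0.83, -0.558, -0.005, 0.002]
contact_force: [-6.6, -0.9, 4.7]
gripper_width: 12.8
grasp_force: 60.4
F corner 5.7 3.4 4.7 tcp-40 -0.47 -1.08 yaw -0.0013 Mz [-0.1   2.02 -0.06] 13.8 z 60.3
clock: 14.1
position: [640.4, -160.8, 60.3]
ee_rot: [0.83, -0.558, -0.006, 0.002]
contact_force: [-7.9, -0.8, 5.4]
gripper_width: 12.8
grasp_force: 60.5
F corner 6.9 3.8 5.4 tcp-40 -0.82 -1.1 yaw -0.0013 Mz [ 0.08  2.24 -0.09] 14.1 z 60.3
```

```bash
python3 -m pendant '[[0.0005,-0.0005,0,0,0,0,0],[0,0,0,0,0,0,0],[0,0,0,0,0,0,0]]'
python3 -c "from h import *;cf()"
python3 -m pendant '[[0.0003,-0.0007,0,0,0,0,0],[0,0,0,0,0,0,0],[0,0,0,0,0,0,0]]'
python3 -c "from h import *;cf()"
python3 -m pendant '[[0.0000,-0.0007,0,0,0,0,0],[0,0,0,0,0,0,0],[0,0,0,0,0,0,0]]'
python3 -c "from h import *;cf()"
```

```text
clock: 14.4
position: [640.5, -160.8, 60.4]
ee_rot: [0.83, -0.558, -0.006, 0.003]
contact_force: [-9.1, 2.1, 6.8]
gripper_width: 12.9
grasp_force: 60.7
F corner 9.2 1.6 6.8 tcp-40 -0.9 -1.07 yaw -0.0013 Mz [ 0.35  2.72 -0.13] 14.4 z 60.4
clock: 14.7
position: [640.5, -160.8, 60.4]
ee_rot: [0.83, -0.558, -0.007, 0.003]
contact_force: [-11.0, 2.5, 8.0]
gripper_width: 13.4
grasp_force: 60.9
F corner 11.1 2.0 8.0 tcp-40 -0.94 -1.07 yaw -0.0015 Mz [ 0.39  3.02 -0.05] 14.7 z 60.4
clock: 15.0
position: [640.6, -160.8, 60.4]
ee_rot: [0.829, -0.558, -0.007, 0.004]
contact_force: [-12.2, 0.1, 8.4]
gripper_width: 13.3
grasp_force: 61.0
F corner 11.3 4.6 8.4 tcp-40 -1.02 -1.14 yaw -0.0016 Mz [ 0.24  3.39 -0.05] 15.0 z 60.4
```

```bash
python3 -m pendant '[[-0.0007,-0.0007,-0.0008,0,0,0,0],[0,0,0,0,0,0,0],[0,0,0,0,0,0,0]]'
python3 -c "from h import *;cf()"
python3 -m pendant '[[-0.0006,-0.0006,0,0,0,0,0],[0,0,0,0,0,0,0],[0,0,0,0,0,0,0]]'
python3 -c "from h import *;cf()"
```

```text
clock: 15.3
position: [640.7, -160.6, 60.5]
ee_rot: [0.829, -0.558, -0.008, 0.004]
contact_force: [-12.1, -1.9, 4.2]
gripper_width: 13.1
grasp_force: 60.6
F corner 10.4 6.5 4.2 tcp-40 -1.01 -1.33 yaw -0.0015 Mz [-0.63  3.17  0.01] 15.3 z 60.5
clock: 15.6
position: [640.7, -160.6, 60.6]
ee_rot: [0.829, -0.558, -0.008, 0.005]
contact_force: [-12.3, -4.9, 5.5]
gripper_width: 13.2
grasp_force: 60.6
F corner 9.4 9.2 5.5 tcp-40 -1.02 -1.41 yaw -0.0016 Mz [-1.3   3.34  0.05] 15.6 z 60.6
```

```bash
python3 -m pendant '[[-0.0001,-0.0012,0,0,0,0,0],[0,0,0,0,0,0,0],[0,0,0,0,0,0,0]]'
python3 -c "from h import *;cf()"
python3 -m pendant '[[0,-0.0004,0,0,0,0,0],[0,0,0,0,0,0,0],[0,0,0,0,0,0,0],[0,0,0,0,0,0,0]]'
python3 -c "from h import *;cf()"
```

```text
clock: 15.9
position: [640.8, -160.5, 60.6]
ee_rot: [0.829, -0.559, -0.009, 0.005]
contact_force: [-14.0, -5.3, 7.0]
gripper_width: 13.2
grasp_force: 60.8
F corner 10.8 10.3 7.0 tcp-40 -1.09 -1.51 yaw -0.0018 Mz [-1.65  3.82  0.03] 15.9 z 60.6
clock: 16.3
position: [640.9, -160.5, 60.6]
ee_rot: [0.829, -0.559, -0.009, 0.006]
contact_force: [-15.2, -5.4, 7.0]
gripper_width: 13.2
grasp_force: 60.9
F corner 11.9 10.8 7.0 tcp-40 -1.13 -1.53 yaw -0.0019 Mz [-1.79  3.98  0.06] 16.3 z 60.6
```

```bash
python3 -m pendant '[[0,0,0,0,0,0,0],[0,0,0,0,0,0,0],[0,0,0,0,0,0,0],[0,0,0,0,0,0,0],[0,0,0,0,0,0,0],[0,0,0,0,0,0,0]]'
python3 -c "from h import *;cf()"
python3 -m pendant '[[0,-0.0004,0,0,0,0,0],[0,0,0,0,0,0,0],[0,0,0,0,0,0,0],[0,0,0,0,0,0,0],[0,0,0,0,0,0,0],[0,0,0,0,0,0,0],[0,0,0,0,0,0,0]]'
python3 - <<'E'
from fit import *
cf()
w=snap('wrist','w4')
pc,f=fit([w],[691.6,-140.1,2.7435,0],lambda p:[rail[0],rail[1],rail[3]]+swing(p[3])[:2],[2,2,.01,.015]);print('corner',pc)
ps,f=fit([w],[691.6,-140.1,2.7435],lambda p:[e for e in sq if 1],[2,2,.01]);print('square',ps)
c,s=np.cos(pc[2]),np.sin(pc[2]);d=ps[:2]-pc[:2];print('heel in corner',c*d[0]+s*d[1],-s*d[0]+c*d[1],'dyaw',ps[2]-pc[2])
a=w['image'][...,::-1].copy();cv2.imwrite('pics/c4.png',a)
E
```

```text
clock: 16.9
position: [640.8, -160.5, 60.6]
ee_rot: [0.829, -0.559, -0.009, 0.006]
contact_force: [-16.3, -5.5, 8.6]
gripper_width: 13.1
grasp_force: 60.9
F corner 12.9 11.3 8.6 tcp-40 -1.1 -1.51 yaw -0.0019 Mz [-1.78  3.98  0.06] 16.9 z 60.6
clock: 17.6
position: [640.9, -160.5, 60.7]
ee_rot: [0.829, -0.559, -0.009, 0.006]
contact_force: [-15.9, -7.0, 8.9]
gripper_width: 13.1
grasp_force: 61.0
F corner 11.9 12.6 8.9 tcp-40 -1.16 -1.56 yaw -0.002 Mz [-1.81  4.15  0.12] 17.6 z 60.7
corner [ 6.91616499e+02 -1.40649732e+02  2.74274601e+00  1.66142993e-03]
square [ 691.58710202 -139.37582728    2.74376581]
heel in corner 0.521817446278069 -1.1624985962330243 dyaw 0.0010197947179650946
```

View pics/c4.png

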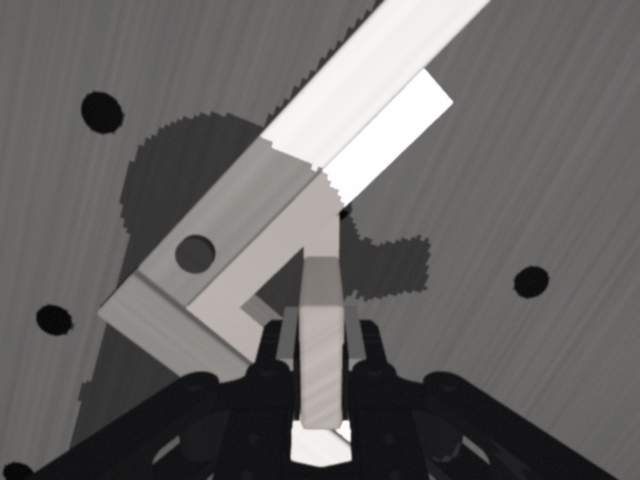

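The picture shows the heel seated at (187,307) with both legs flush along the tubes. But the hand has tilted under load, so I'll check by how much.

```bash
cat >> h.py <<'E'
def tilt():
    s=arm.read_state();M=R.from_quat(s['ee_rot']).as_matrix();z=M.T@np.array([0,0,-1.]) # desired z in tool axes
    v=np.cross([0,0,1],z);print('turn to upright, tool deg',np.degrees(v).round(2))
E
python3 -c "from h import *;tilt();cf()"
```

```text
turn to upright, tool deg [ 1.15  0.49 -0.  ]
F corner 11.6 12.2 8.4 tcp-40 -1.14 -1.56 yaw -0.0019 Mz [-1.82  4.1   0.1 ] 17.65 z 60.6
```

```bash
python3 -m pendant '[[0,0.0010,0,0.4,0.2,0,0],[0,0,0,0.2,0,0,0],[0,0,0,0,0,0,0],[0,0,0,0,0,0,0]]'
python3 -c "from h import *;tilt();cf()"
python3 -m pendant '[[0,0.0006,0,0.4,0.2,0,0],[0,0,0,0.2,0.1,0,0],[0,0,0,0,0,0,0],[0,0,0,0,0,0,0]]'
python3 -c "from h import *;tilt();cf()"
```

```text
clock: 18.05
position: [640.5, -160.5, 60.4]
ee_rot: [0.829, -0.558, -0.004, 0.002]
contact_force: [-14.0, -6.5, 6.2]
gripper_width: 13.1
grasp_force: 60.9
turn to upright, tool deg [ 0.49  0.27 -0.  ]
F corner 10.4 11.4 6.2 tcp-40 -0.83 -1.42 yaw -0.0016 Mz [-1.72  3.89  0.08] 18.05 z 60.4
clock: 18.45
position: [640.0, -160.5, 59.9]
ee_rot: [0.829, -0.559, 0.001, -0.001]
contact_force: [-13.5, -5.7, 5.1]
gripper_width: 13.4
grasp_force: 60.7
turn to upright, tool deg [-0.12 -0.01  0.  ]
F corner 10.3 10.5 5.1 tcp-40 -0.37 -1.23 yaw -0.0017 Mz [-1.56  3.69  0.12] 18.45 z 59.9
```

```bash
python3 -m pendant '[[0,-0.0004,-0.0003,0,0,0,0],[0,0,0,0,0,0,0],[0,0,0,0,0,0,0],[0,0,0,0,0,0,0],[0,0,0,0,0,0,0],[0,0,0,0,0,0,0],[0,0,0,0,0,0,0],[0,0,0,0,0,0,0]]'
python3 -c "from h import *;tilt();cf()"
python3 -m pendant '[[0,-0.0003,0,0,0,0,0],[0,0,0,0,0,0,0],[0,0,0,0,0,0,0],[0,0,0,0,0,0,0],[0,0,0,0,0,0,0],[0,0,0,0,0,0,0],[0,0,0,0,0,0,0],[0,0,0,0,0,0,0],[0,0,0,0,0,0,0],[0,0,0,0,0,0,0]]'
python3 -c "from h import *;tilt();cf()"
```

```text
clock: 19.25
position: [640.1, -160.5, 59.9]
ee_rot: [0.829, -0.559, 0.0, -0.001]
contact_force: [-12.6, -5.7, 4.1]
gripper_width: 12.9
grasp_force: 60.6
turn to upright, tool deg [-0.08  0.01  0.  ]
F corner 9.4 10.2 4.1 tcp-40 -0.41 -1.25 yaw -0.0019 Mz [-1.71  3.82  0.07] 19.25 z 59.9
clock: 20.25
position: [640.1, -160.5, 59.9]
ee_rot: [0.829, -0.559, 0.0, -0.0]
contact_force: [-13.8, -5.9, 5.0]
gripper_width: 13.0
grasp_force: 60.6
turn to upright, tool deg [-0.04  0.02  0.  ]
F corner 10.5 10.8 5.0 tcp-40 -0.38 -1.26 yaw -0.002 Mz [-1.77  3.91  0.12] 20.25 z 59.9
```

```bash
python3 -m pendant '[[0,-0.0005,0,0,0,0,0],[0,0,0,0,0,0,0],[0,0,0,0,0,0,0],[0,0,0,0,0,0,0],[0,0,0,0,0,0,0],[0,0,0,0,0,0,0],[0,0,0,0,0,0,0],[0,0,0,0,0,0,0],[0,0,0,0,0,0,0],[0,0,0,0,0,0,0]]'
python3 -c "from h import *;tilt();cf()"
python3 -m pendant '[[0,0.001,0,-0.2,0,0,0],[0,0.0008,0,-0.2,0,0,0],[0,0,0,0,0,0,0],[0,0,0,0,0,0,0]]'
python3 -c "from h import *;tilt();cf()"
```

```text
clock: 21.25
position: [640.1, -160.5, 59.9]
ee_rot: [0.829, -0.559, -0.0, -0.0]
contact_force: [-14.2, -6.9, 4.5]
gripper_width: 13.1
grasp_force: 60.6
turn to upright, tool deg [ 0.01  0.03 -0.  ]
F corner 10.4 11.9 4.5 tcp-40 -0.42 -1.24 yaw -0.0021 Mz [-1.89  4.11  0.07] 21.25 z 59.9
clock: 21.65
position: [640.1, -160.5, 60.0]
ee_rot: [0.829, -0.559, -0.001, 0.001]
contact_force: [-11.5, -5.3, 2.7]
gripper_width: 13.0
grasp_force: 60.3
turn to upright, tool deg [ 0.17 -0.03  0.  ]
F corner 8.6 9.3 2.7 tcp-40 -0.45 -1.26 yaw -0.002 Mz [-1.21  3.1   0.06] 21.65 z 60.0
```

```bash
python3 -m pendant '[[0,0.001,0,-0.2,0,0,0],[0,0.001,0,-0.2,0,0,0],[0,0,0,0,0,0,0],[0,0,0,0,0,0,0]]'
python3 -c "from h import *;tilt();cf()"
python3 -m pendant '[[0,0.0008,0,-0.2,-0.2,0,0],[0,0.0005,0,0,-0.1,0,0],[0,0,0,0,0,0,0],[0,0,0,0,0,0,0]]'
python3 -c "from h import *;tilt();cf()"
```

```text
clock: 22.05
position: [640.1, -160.5, 60.1]
ee_rot: [0.829, -0.559, -0.001, 0.003]
contact_force: [-9.0, -2.3, 0.9]
gripper_width: 12.9
grasp_force: 60.0
turn to upright, tool deg [ 0.32 -0.09  0.  ]
F corner 7.4 5.6 0.9 tcp-40 -0.46 -1.29 yaw -0.0018 Mz [-0.64  2.1   0.05] 22.05 z 60.1
clock: 22.45
position: [640.3, -160.5, 60.3]
ee_rot: [0.83, -0.558, -0.003, 0.002]
contact_force: [-6.5, -2.0, -0.8]
gripper_width: 13.2
grasp_force: 59.7
turn to upright, tool deg [ 0.36  0.15 -0.  ]
F corner 5.2 4.4 -0.8 tcp-40 -0.61 -1.29 yaw -0.0011 Mz [-0.47  1.52  0.01] 22.45 z 60.3
```

```bash
python3 -m pendant '[[0,0.0008,0.0004,0.1,0.1,0,0],[0,0.0005,0.0003,0,0,0,0],[0,0,0,0,0,0,0],[0,0,0,0,0,0,0]]'
python3 -c "from h import *;tilt();cf()"
python3 -m pendant '[[0,0.0006,0.0003,0.1,0.1,0,0],[0,0,0,0,0,0,0],[0,0,0,0,0,0,0]]'
python3 -c "from h import *;tilt();cf()"
```

```text
clock: 22.85
position: [640.1, -160.6, 60.0]
ee_rot: [0.83, -0.558, -0.001, 0.001]
contact_force: [-5.2, 0.8, -0.9]
gripper_width: 13.3
grasp_force: 59.8
turn to upright, tool deg [ 0.13  0.   -0.  ]
F corner 5.1 1.3 -0.9 tcp-40 -0.45 -1.15 yaw -0.0009 Mz [0.25 1.54 0.03] 22.85 z 60.0
clock: 23.15
position: [640.0, -160.6, 59.9]
ee_rot: [0.83, -0.558, 0.001, 0.0]
contact_force: [-5.7, 0.9, -1.5]
gripper_width: 13.2
grasp_force: 59.7
turn to upright, tool deg [-0.03 -0.11  0.  ]
F corner 5.6 1.4 -1.5 tcp-40 -0.37 -1.08 yaw -0.0008 Mz [ 0.69  1.62 -0.03] 23.15 z 59.9
```

```bash
python3 -m pendant '[[0,0,0,0,0,0,0.02],[0,0,0,0,0,0,0.03],[0,0,0,0,0,0,0.035],[0,0,0,0,0,0,0.035],[0,0,0,0,0,0,0.035]]'
python3 -m pendant '[[0,0,-0.01,0,0,0,0.035],[0,0,-0.03,0,0,0,0.035],[0,0,-0.03,0,0,0,0.035],[0,0,-0.02,0,0,0,0.035],[0,0,0,0,0,0,0.035],[0,0,0,0,0,0,0.035]]'
python3 - <<'E'
from fit import *
cf()
w=snap('wrist','w5')
pc,f=fit([w],[691.6,-140.1,2.7435,0],lambda p:rail+swing(p[3]),[2,2,.01,.015]);print('corner',pc)
ps,f=fit([w],[691.6,-140.1,2.7435],lambda p:sq+lug(),[2,2,.01]);print('square',ps)
c,s=np.cos(pc[2]),np.sin(pc[2]);d=ps[:2]-pc[:2];print('heel in corner',c*d[0]+s*d[1],-s*d[0]+c*d[1],'dyaw',ps[2]-pc[2])
cv2.imwrite('pics/c5.png',w['image'][...,::-1])
E
```

```text
clock: 23.65
position: [643.5, -161.8, 62.2]
ee_rot: [0.83, -0.558, 0.005, -0.001]
contact_force: [-0.1, 0.1, -0.1]
gripper_width: 34.7
grasp_force: 0.0
clock: 24.25
position: [642.3, -161.4, 152.7]
ee_rot: [0.83, -0.558, 0.005, -0.001]
contact_force: [-0.6, -0.2, -0.0]
gripper_width: 35.2
grasp_force: 0.0
F corner 0.5 0.4 -0.0 tcp-40 -2.8 -1.24 yaw 0.0 Mz [0.03 0.03 0.  ] 24.25 z 152.7
corner [ 6.91212916e+02 -1.41006968e+02  2.75076922e+00 -1.03991891e-02]
square [ 691.74893347 -139.44481036    2.74199992]
heel in corner 0.09950437241488214 -1.6485599355702665 dyaw -0.008769306041546354
```

View pics/c5.png

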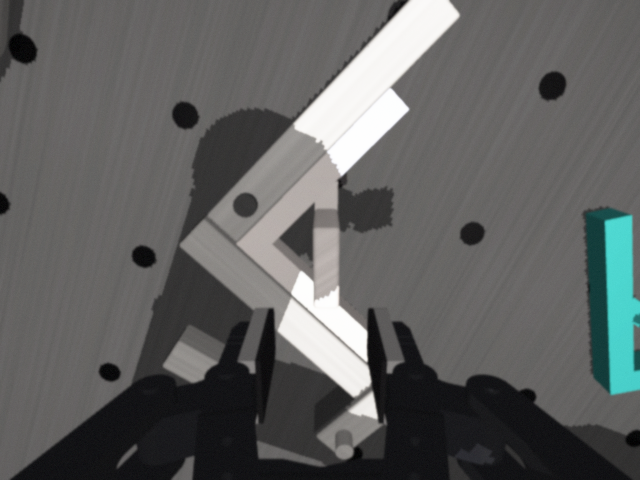

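Released, and no gap is visible at this scale: heel at (238,243). The square pose is unchanged from the pressed state (within 0.2 mm). One enlarged crop as the final check.

```bash
python3 -c "
from h import *
d=load('w5');cv2.imwrite('pics/c6.png',cv2.resize(d['image'][60:260,180:440,::-1],None,fx=3,fy=3,interpolation=cv2.INTER_CUBIC))"
```

```text
(no output)
```

View pics/c6.png

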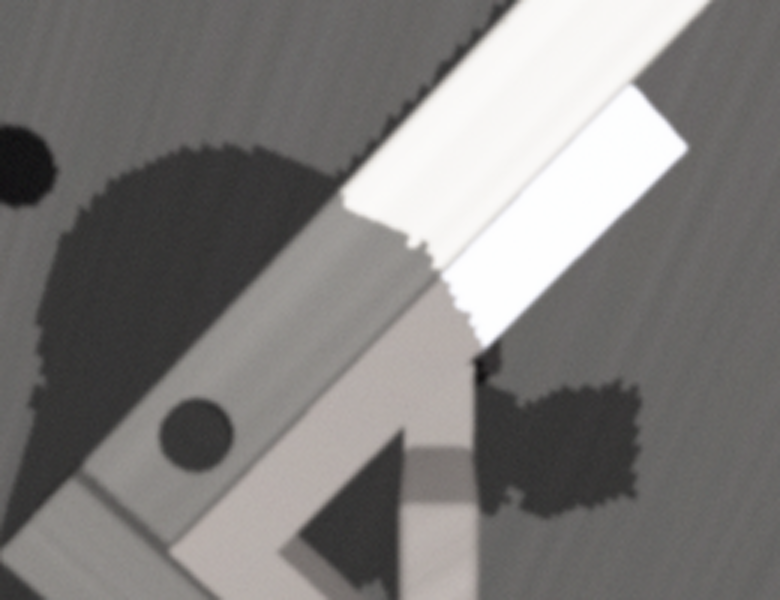

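The crop shows the leg flush along the swinging tube from the heel (168,548) to the tip (630,85), with no gap. Handing in.

```bash
python3 -c "
from bench import arm
print(arm.job_done())"
```

```text
the job is handed in; nothing more can be done
None
```

I pressed the square into the corner against both tubes at about 10–12 N on each (as felt at the wrist) for over two seconds, then released it and handed the job in at about 24 s; the last pictures show it flush in the corner, but no verdict came back.

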